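Draw the spun tube from the angle rotor and hold it upright

ROBOT

A 6-joint arm with a two-finger parallel gripper is mounted at the origin on the work surface. World frame = base frame: x ahead of the robot, y to its left, z up, the work surface at z = 0. Lengths are in m, angles in rad, forces in N, time in s.
With the tool pointing down it reaches from about 0.3 to 0.85 m from the base axis. Payload 4.2 kg.
Tool frame: the origin (TCP) lies at the very end of the fingers, on their centre line; the grasp point (between the pads) lies 19 mm behind it (grip_point_offset is the distance from the TCP to the grasp point, in m); x points along the fingers, y is the direction in which the jaws open and shut, and the axes are right-handed (so a half turn about x gives the same grasp; the last joint's range is limited). The gripper opens to 91 mm and grips with 3 to 60 N. Pads are 32 mm wide; open, the fingers measure 118 mm over their backs; the gripper's body (76 mm by 178 mm) begins 60 mm behind the grasp point.
Start: joints at [1.12, 0.32, 1.565, -0, 1.257, -0.02], TCP at [0.24, 0.522, 0.214] pointing down, gripper open.
Joint ranges: [-3.11, 3.11], [-0.84, 2.01], [0.21, 2.61], [-1.34, 4.49], [0.05, 2.63], [-2.56, 2.56]. Speed limits (rad/s): [2.57, 2.57, 3.14, 3.14, 3.14, 3.14].

INTERFACE

Orientations are given as a unit quaternion [x, y, z, w].
In Python, from bench import move_pose, movel, move_joints, set_gripper, sleep, inverse_kinematics, read_state, camera, camera_model, Unreachable, finish_job, cut_out, place_of, grip_point_offset gives the robot as it stands. Calls block until the motion is done:
- move_pose(position, orientation): joint-space move of the TCP to a pose.
- movel(position, orientation=None, max_speed=0.15): straight line of the TCP; orientation=None keeps the orientation; max_speed is the mean speed in m/s.
- move_joints(angles): joint-space move.
- set_gripper(opening, f_grip=None): opening from 0.0 (shut) to 1.0 (fully open); f_grip is the grip in N (None keeps the last); returns when the fingers have stopped.
- sleep(seconds).
- inverse_kinematics(position, orientation): joint angles nearest the present ones, or None.
- read_state(): the state.
- camera(name): name is "scene" or "side" or "wrist"; returns the picture (400x640x3 uint8, blue, green, red); there is no depth.
- camera_model(name): a dict with "fx", "fy", "cx", "cy" (pixels), "R" (3x3) and "t" (3): a world point X has camera coordinates R X + t. Camera axes: x right, y down, z forward; pixel columns grow to the right and rows downward; lengths in m; the calibration is good to about 2 mm. The wrist camera is an equidistant fisheye: a pixel r from the principal point sees the ray r / f radians off the axis. A picture is of the moment at which its call begins: read the wrist's pose just before it. camera_model takes no time and is no camera call; for the wrist camera it gives the pose at the moment of the call.
A pose or a line that the arm cannot do raises Unreachable and nothing moves.
- finish_job(): hands the job in, once; it reports no verdict.
Trained networks look in the newest picture that a camera, given by its name, has taken for a name from the list of things; names that differ only in an ending like _2 or _b are one class to them, and where a whole thing is asked for, a point or a joint stands for the part that bears it (a point fixed in the world has none). Each returns a list of dicts, best first, with "p" (0 to 1); they miss things now and then, are a little off and sometimes report something else, mostly with a low value. They report only what shows in the picture. A call takes as long as a camera call. They do not tell look-alikes from the thing itself.
- cut_out(target, camera): "pixels" (400x640 bool, what is visible of it) and "extent" ([left, top, width, height] in pixels, round what is visible of it).
- place_of(target, camera): "at" ([column, row] in pixels: a listed point, or the origin of a listed thing).
The state is a dict: "clock": time; "joint_positions": joint angles; "qd": joint speeds; "tau": joint torques, N m; "tool_pos": TCP position; "tool_rot": TCP orientation; "wrist_force": force on the tool from outside, world axes, zero at the start; "torque": the same for the moment, N m; "opening": opening from 0.0 (shut) to 1.0 (fully open).
Only numpy, scipy, OpenCV 4.12 (cv2) and the standard library are available. Lean on these libraries where they do the work, as an engineer would, in place of code of your own. Each camera call takes 0.05 s, during which the arm holds its last target.

TASK

The run is over and the rotor stands on the bench: draw the centrifuge tube with the tall cap out of its slanted hole, turn it upright with the cap on top and never tip it as far as level, and hold it up still for inspection, its bottom at least 15 cm above the bench. Leave the low-capped tubes in the rotor and everything else where it stands. Finish while still holding the tube up; do not put it down or let it go.

Things in the scene. Friction and masses are not known exactly. Their poses are not given: they have to be found in the camera images.
- sample: the tube to draw out: round-bottomed clear plastic centrifuge tube, 16 mm in diameter, 108 mm overall, with a tall ribbed white screw cap 22 mm across and 30 mm tall, firmly on (grip it there). About 26 g, may vary by a third. Origin: tip of its round bottom; z: the tube's axis, towards the cap. It starts loose in its hole: 62 mm inside, 16 mm bare tube outside, then the cap.
- sample_center (a point): the middle of the sample tube, on its axis 54 mm above the tip; z runs up the tube. At the start the tube leans 45 degrees: its cap leans in over the rotor's axis, its bottom points outward and down, to the side away from the robot (up to 35 degrees either side of +x)
- sample_cap (a point): the centre of the sample tube's tall cap, on its axis 93 mm above the tip and 15 mm below the cap's top; z runs up the tube. The holes on both sides are empty; the nearest other cap is 40 mm away, surface to surface
- sample_tip (a point): the tip of the sample tube's round bottom; z runs up the tube
- rotor: dark metal fixed-angle rotor on a low grey stand, does not turn or shift. 248 mm across, dish edge 86 mm high, 85 mm from the axis; hub knob 26 mm across, 66 mm high. Eight holes every 45 degrees, bore 19, 62 deep, mouths 62 from the axis and 75 high, running outward and down at 45 degrees; every other one holds a tube. Origin on the axis at bench level, z up, x towards the sample's hole
- low_left_cap (a point): a tube to be left in the rotor: like the sample, leaning 45 degrees, but its white cap is low: 22 mm across, 10 mm tall (88 mm overall, cap top 26 mm out of the hole). The point is the centre of its cap, 83 mm above the tip; z runs up the tube. Sits 90 degrees counter-clockwise (from above) from the sample.
- low_near_cap (a point): a tube to be left in the rotor: like the sample, leaning 45 degrees, but its white cap is low: 22 mm across, 10 mm tall (88 mm overall, cap top 26 mm out of the hole). The point is the centre of its cap, 83 mm above the tip; z runs up the tube. Sits opposite the sample, on the robot's side.
- low_right_cap (a point): a tube to be left in the rotor: like the sample, leaning 45 degrees, but its white cap is low: 22 mm across, 10 mm tall (88 mm overall, cap top 26 mm out of the hole). The point is the centre of its cap, 83 mm above the tip; z runs up the tube. Sits 90 degrees clockwise (from above) from the sample.
- beaker_mid (a point): empty glass beaker, 68 mm across, 90 mm tall, standing near the left side of the rotor; the point is on its axis 40 mm up. Leave alone.
- wash_bottle_mid (a point): white plastic wash bottle with a bent spout, 64 mm across, 185 mm tall, to the left; the point is on its axis 40 mm up. Leave alone.
- reagent_bottle_mid (a point): amber glass bottle, 60 mm across, 130 mm tall, to the left; the point is on its axis 40 mm up. Leave alone.
- flask_mid (a point): conical glass flask with a rubber stopper, 78 mm across, 124 mm tall, to the right; the point is on its axis 40 mm up. Leave alone.
- petri_mid (a point): covered clear dish, 92 mm across, 17 mm tall, beyond the rotor; the point is on its axis 40 mm above the bench. Leave alone.
Not all that is in view belongs to the job. There is more than one size of the sample; the one meant has the size given above.

How it is judged:
At the end, for the whole second after the job is handed in: The tall-capped tube hangs in the gripper (over 1 N), still, cap up within 0.15 rad of upright, bottom at least 147 mm above the bench, clear of the rotor; the low-capped tubes are in their holes (within 12 mm) and the beaker, bottles, flask and dish within 30 mm of their places (angle between sample's own z axis and vertical below 0.15 rad and height (world z) of sample_tip above 0.147 m and contact force between the fingers and sample above 1 N and contact force between sample and rotor below 0.1 N and linear speed of sample below 0.02 m/s and angular speed of sample below 0.15 rad/s and distance of each of low_left_cap, low_near_cap, low_right_cap from where it was at the start of the episode below 0.012 m and distance of each of beaker_mid, wash_bottle_mid, reagent_bottle_mid, flask_mid, petri_mid from where it was at the start of the episode below 0.03 m); the arm keeps its last pose, push and grip.
It fails at once if the sample tube is tipped to level or beyond (angle between sample's own z axis and vertical above 1.45 rad).
It fails at once if a low-capped tube is pulled out or knocked out of its place (distance of any of low_left_cap, low_near_cap, low_right_cap from where it was at the start of the episode above 0.015 m).
It fails at once if a bystander on the bench is displaced (distance of any of beaker_mid, wash_bottle_mid, reagent_bottle_mid, flask_mid, petri_mid from where it was at the start of the episode above 0.04 m).
It also fails if it takes over 34 s, if anything falls off the work surface, if the arm or the gripper's body presses on something with over 40 N, if the wrist force passes 120 N, or if a joint passes its speed limit or range.

## Working session

There is one attempt and no reset: what is moved stays moved. The work goes in short steps, each a Python script; the robot and the scene stay as the last script left them, time stands still between calls to the robot, and variables do not carry over. Pictures are saved under pics/ and viewed, and the job is handed in when it is done.

```bash
ls; mkdir -p pics; python3 - <<'E'
from bench import *
import cv2,json
s=read_state();print(s)
print(grip_point_offset)
for n in ["scene","side","wrist"]:
    m=camera_model(n);print(n,m)
    im=camera(n);cv2.imwrite(f"pics/{n}0.png",im)
    for t in ["sample","sample_cap","sample_tip","rotor","low_near_cap","low_left_cap","low_right_cap"]:
        try:
            print(t,[(round(d["p"],2),[round(float(v)) for v in d["at"]]) for d in place_of(t,n)[:4]])
        except Exception as e: print(t,e)
print(read_state()["clock"])
E
```

```text
pics
{'clock': 0.0, 'joint_positions': array([ 1.11998923e+00,  3.20276161e-01,  1.56567446e+00, -1.07174516e-05,
        1.25740234e+00, -2.00107069e-02]), 'qd': array([ 6.64449195e-04, -6.35191082e-05, -1.30885748e-03, -5.96744904e-04,
       -9.12324030e-04,  5.91274077e-04]), 'tau': array([ 1.29992721e-03, -4.12465811e+01, -2.31970417e+01,  7.27177807e-02,
        4.60649945e-02, -1.45769591e-04]), 'tool_pos': array([0.23990302, 0.52200221, 0.2131311 ]), 'tool_rot': array([ 0.15052725,  0.69090815, -0.15173932,  0.69062483]), 'wrist_force': array([-0.26700215,  0.98193518, -0.56653716]), 'torque': array([-0.00567405, -0.0111426 ,  0.02232516]), 'opening': 1.0044796724407883}
0.0188
scene {'fx': 385.3202170817649, 'fy': 385.3202170817649, 'cx': 321.93440118876026, 'cy': 201.99573346172878, 'R': array([[-0.43041383,  0.90254929,  0.01219505],
       [ 0.65233062,  0.32036907, -0.68689768],
       [-0.62386593, -0.28769505, -0.72665181]]), 't': array([ 0.22811613, -0.3416049 ,  1.57148911])}
sample [(0.93, [350, 275]), (0.85, [291, 268])]
sample_cap [(0.83, [319, 296]), (0.73, [376,
[... 705 characters left out ...]
3, 230]), (0.5, [383, 185])]
sample_tip [(0.76, [346, 180]), (0.6, [378, 211])]
rotor [(0.59, [310, 257])]
low_near_cap [(0.62, [291, 243])]
low_left_cap [(0.56, [296, 226])]
low_right_cap [(0.57, [383, 366]), (0.42, [314, 230]), (0.39, [314, 249])]
wrist {'fx': 309.70691628693146, 'fy': 309.70691628693146, 'cx': 326.95969909314005, 'cy': 198.46453029759687, 'R': array([[ 4.17363880e-01,  9.08739265e-01,  5.82629569e-04],
       [ 8.70597232e-01, -4.00029722e-01,  2.86420464e-01],
       [ 2.60514591e-01, -1.19034320e-01, -9.58103845e-01]]), 't': array([-0.5740765 , -0.0324713 ,  0.39017844])}
sample []
sample_cap []
sample_tip []
rotor []
low_near_cap []
low_left_cap []
low_right_cap []
1.2
```

View pics/scene0.png

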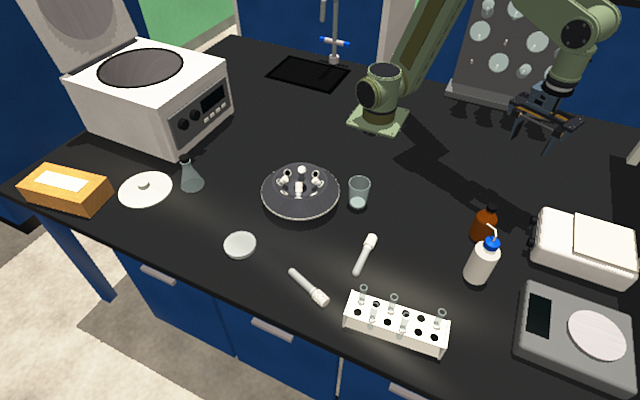

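View pics/side0.png

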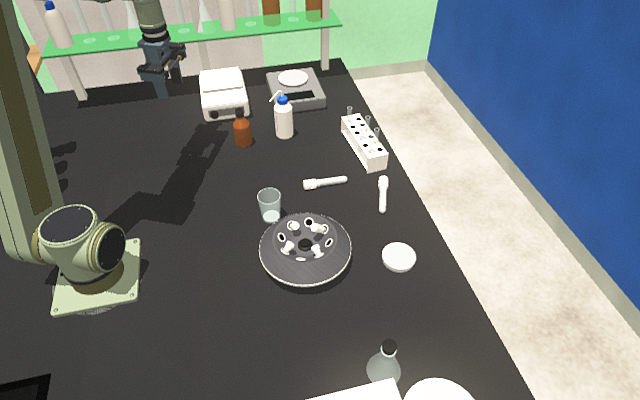

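```bash
python3 - <<'E'
import cv2
a=cv2.imread("pics/scene0.png")[130:320,190:440];b=cv2.imread("pics/side0.png")[150:310,200:430]
cv2.imwrite("pics/sc_c.png",cv2.resize(a,None,fx=3,fy=3,interpolation=3));cv2.imwrite("pics/si_c.png",cv2.resize(b,None,fx=3.4,fy=3.4,interpolation=3))
E
```

```text
(no output)
```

View pics/sc_c.png

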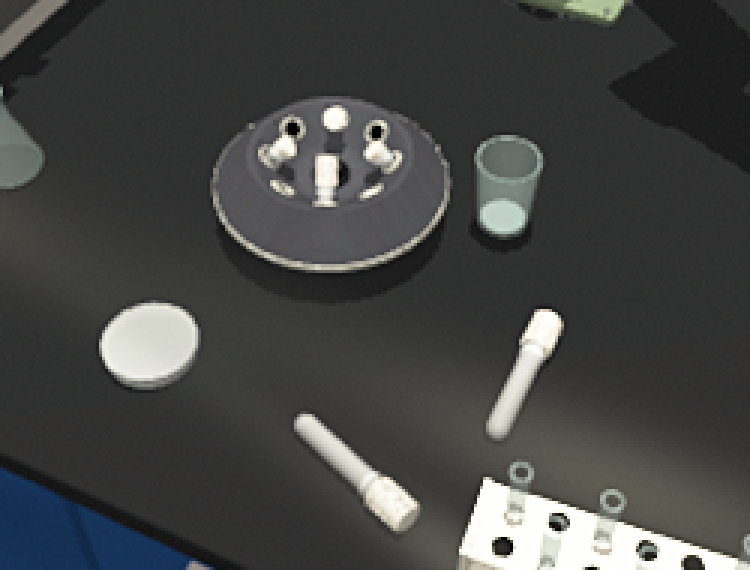

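View pics/si_c.png

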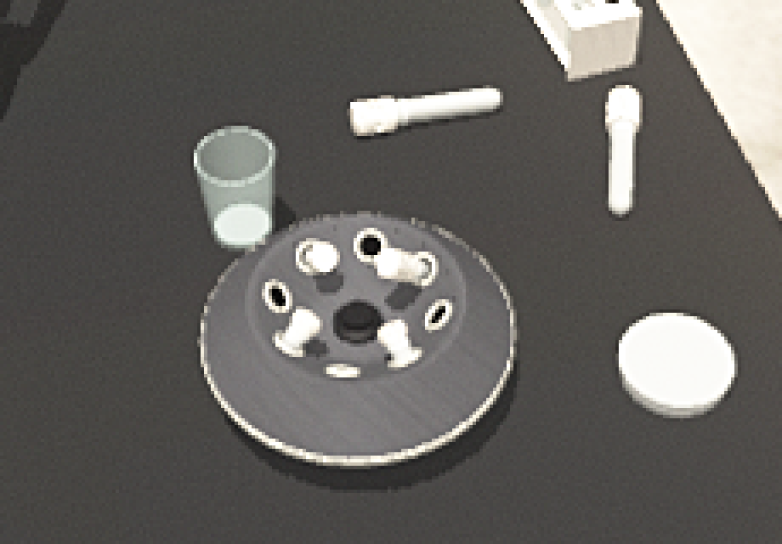

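The pictures show the rotor around (300,190) in scene and (305,248) in side. There are three tall-capped tubes in view:
- **Scene (299,186), side (315,227):** stands leaning in the rotor, on the side away from the robot.
- **Scene (308,288):** lies on the bench and is thicker.
- **Scene (365,254):** lies on the bench.

The one in the rotor fits the description, and the enlarged crops confirm its tall cap and its empty neighbouring holes. Next I fit the rotor pose.

```bash
cat > h.py <<'E'
import numpy as np
from scipy.optimize import least_squares
from scipy.spatial.transform import Rotation as Ro
S=2**-.5
def loc(ang,s): # point on tube axis, s along z from tip, hole angle
    k=(s-.062)*S; r=.062-k
    return np.array([r*np.cos(ang),r*np.sin(ang),.075+k])
P={"sample_cap":loc(0,.093),"low_left_cap":loc(np.pi/2,.083),"low_near_cap":loc(np.pi,.083),"low_right_cap":loc(-np.pi/2,.083)}
def world(q,X):
    c,s=np.cos(q[2]),np.sin(q[2]); return np.array([q[0]+c*X[0]-s*X[1],q[1]+s*X[0]+c*X[1],X[2]])
def proj(m,X):
    c=m["R"]@X+m["t"]; return np.array([m["fx"]*c[0]/c[2]+m["cx"],m["fy"]*c[1]/c[2]+m["cy"]])
def projf(m,X):
    c=m["R"]@X+m["t"]; r=np.hypot(c[0],c[1]); th=np.arctan2(r,c[2])
    return np.array([m["fx"]*th*c[0]/r+m["cx"],m["fy"]*th*c[1]/r+m["cy"]])
E
python3 - <<'E'
from h import *
from bench import camera_model
import cv2
obs={"scene":{"sample_cap":(298.5,186),"low_left_cap":(316,180),"low_near_cap":(302,169.5),"low_right_cap":(285.5,179.5)},
"side":{"sample_cap":(315.5,227.5),"low_left_cap":(294.5,226),"low_near_cap":(289,245),"low_right_cap":(316.5,250)}}
M={n:camera_model(n) for n in obs}
# extra: outer rim width known; hub
f=lambda q:np.concatenate([proj(M[n],world(q,P[k]))-obs[n][k] for n in obs for k in obs[n]])
r=least_squares(f,[.55,0,0],loss="soft_l1");print(r.x,f(r.x).round(1).reshape(-1,2))
np.save("q0.npy",r.x)
for n in obs:
    im=cv2.imread(f"pics/{n}0.png")
    im=cv2.resize(im,None,fx=4,fy=4,interpolation=3)
    D=lambda X,c:cv2.circle(im,tuple(int(v*4+1.5) for v in proj(M[n],world(r.x,X))),2,c,-1)
    for k in P: D(P[k],(0,0,255))
    for i in range(8): D(loc(i*np.pi/4,.062),(0,255,0))
    for a in np.linspace(0,6.28,60):
        D(np.array([.085*np.cos(a),.085*np.sin(a),.086]),(255,200,0))
    u,v=proj(M[n],world(r.x,np.array([0,0,.07])))*4
    u,v=int(u),int(v);cv2.imwrite(f"pics/{n}fit.png",im[v-220:v+220,u-260:u+260])
E
```

```text
[ 0.54342758 -0.07082879  0.40233288] [[ 0.   0.2]
 [-1.1 -0.6]
 [-1.1 -0.9]
 [-1.1 -1.3]
 [ 1.  -0.5]
 [-0.6 -1. ]
 [ 0.2 -0.7]
 [-1.6 -2.8]]
```

View pics/scenefit.png

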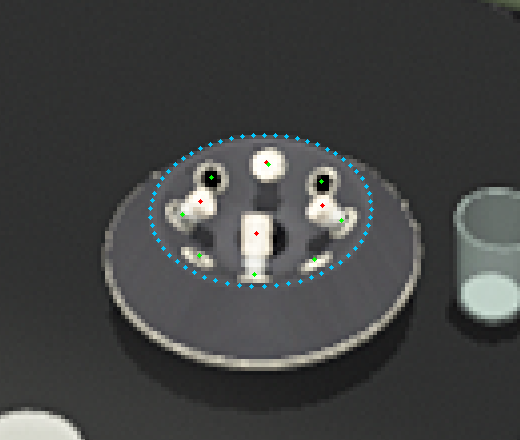

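View pics/sidefit.png

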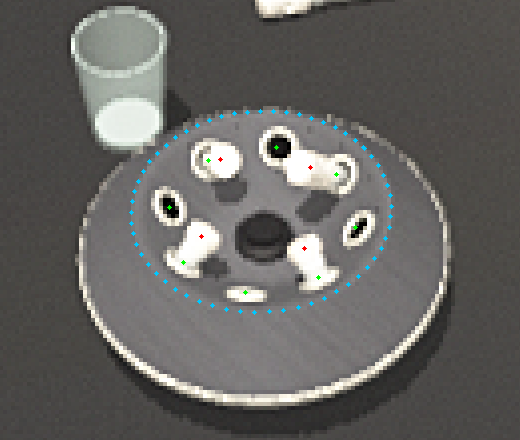

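```bash
cat >> h.py <<'E'
def frames(q,tilt=np.pi/4,flip=False):
    d=np.array([np.cos(q[2]),np.sin(q[2]),0]); x=np.cos(tilt)*d+np.array([0,0,-np.sin(tilt)])
    y=np.array([-np.sin(q[2]),np.cos(q[2]),0])*(-1 if flip else 1)
    return x,Ro.from_matrix(np.column_stack([x,y,np.cross(x,y)])).as_quat()
E
python3 - <<'E'
from h import *
from bench import *
q=np.load("q0.npy")
cap=world(q,P["sample_cap"]);print("cap",cap)
for fl in (0,1):
    x,o=frames(q,flip=fl)
    g=cap-x*.004   # grasp point 4 mm toward cap top
    for b in (.0,.06,.12,.15):
        j=inverse_kinematics(g+x*(grip_point_offset-b),o);print(fl,b,(g+x*(grip_point_offset-b)).round(3),None if j is None else j.round(2))
    for tilt in (60,75,90):
        x2,o2=frames(q,np.radians(tilt),fl)
        for gp in ([.45,-.1,.30],[.5,-.08,.30],[.4,-.1,.32]):
            j=inverse_kinematics(np.array(gp)+x2*grip_point_offset,o2);print(tilt,gp,None if j is None else j.round(2))
# wash bottle
from scipy.optimize import least_squares
E
```

```text
cap [ 0.58030691 -0.05513495  0.09692031]
0 0.0 [ 0.59  -0.051  0.086] [-0.4   0.36  2.25  1.69  0.54  2.37]
0 0.06 [ 0.551 -0.068  0.129] None
0 0.12 [ 0.512 -0.084  0.171] None
0 0.15 [ 0.492 -0.093  0.193] None
60 [0.45, -0.1, 0.3] None
60 [0.5, -0.08, 0.3] None
60 [0.4, -0.1, 0.32] None
75 [0.45, -0.1, 0.3] [-0.37 -0.    1.82  0.2   1.14 -2.41]
75 [0.5, -0.08, 0.3] [-0.28  0.07  1.75  0.18  1.13 -2.32]
75 [0.4, -0.1, 0.32] [-0.42 -0.09  1.85  0.2   1.21 -2.45]
90 [0.45, -0.1, 0.3] [-0.24  0.1   1.68  0.    1.36 -2.22]
90 [0.5, -0.08, 0.3] [-0.18  0.17  1.59  0.    1.37 -2.15]
90 [0.4, -0.1, 0.32] [-0.27  0.01  1.73  0.    1.4  -2.25]
1 0.0 [ 0.59  -0.051  0.086] [-0.4   0.36  2.25  1.69  0.54 -0.77]
1 0.06 [ 0.551 -0.068  0.129] [-0.48  0.24  2.26  1.45  0.58 -0.57]
1 0.12 [ 0.512 -0.084  0.171] [-0.58  0.12  2.26  1.24  0.67 -0.39]
1 0.15 [ 0.492 -0.093  0.193] [-0.63  0.07  2.25  1.15  0.73 -0.32]
60 [0.45, -0.1, 0.3] [-0.52 -0.07  1.97  0.5   0.98  0.42]
60 [0.5, -0.08, 0.3] [-0.41 -0.01  1.91  0.47  0.92  0.53]
60 [0.4, -0.1, 0.32] [-0.61 -0.16  1.99  0.5   1.07  0.37]
75 [0.45, -0.1, 0.3] [-0.37 -0.    1.82  0.2   1.14  0.73]
75 [0.5, -0.08, 0.3] [-0.28  0.07  1.75  0.18  1.13  0.82]
75 [0.4, -0.1, 0.32] [-0.42 -0.09  1.85  0.2   1.21  0.69]
90 [0.45, -0.1, 0.3] [-0.24  0.1   1.68  0.    1.36  0.92]
90 [0.5, -0.08, 0.3] [-0.18  0.17  1.59  0.    1.37  0.99]
90 [0.4, -0.1, 0.32] [-0.27  0.01  1.73  0.    1.4   0.9 ]
```

```bash
python3 - <<'E'
from h import *
from bench import *
import cv2
q=np.load("q0.npy")
s=read_state();p=s["tool_pos"].copy();p[2]=.34
move_pose(p,s["tool_rot"])
x2,o2=frames(q,np.radians(60),True)
move_pose(np.array([.45,-.1,.30])+x2*.0188,o2)
print(read_state()["clock"])
cap=world(q,P["sample_cap"]);x,o=frames(q,flip=True)
g=cap-x*.004
move_pose(g+x*(grip_point_offset-.12),o)
set_gripper(.52,15)
s=read_state();print(s["clock"],s["tool_pos"],s["opening"],s["joint_positions"].round(2))
m=camera_model("wrist");im=camera("wrist");cv2.imwrite("pics/w1.png",im)
for t in ["sample_cap","low_near_cap","low_left_cap","low_right_cap"]:
    print(t,[(round(d["p"],2),np.round(d["at"],1)) for d in place_of(t,"wrist")[:3]],projf(m,world(q,P[t])).round(1))
for X,c in [(P[k],(0,0,255)) for k in P]+[(loc(i*np.pi/4,.062),(0,255,0)) for i in range(8)]:
    u,v=projf(m,world(q,X));cv2.circle(im,(int(round(u)),int(round(v))),1,c,-1)
cv2.imwrite("pics/w1f.png",im)
for n in ("side","scene"):
    cv2.imwrite(f"pics/{n}1.png",camera(n))
import pickle;pickle.dump(m,open("m1.pkl","wb"))
E
```

```text
4.1167
5.725 [ 0.51184577 -0.0843181   0.17127457] 0.5209128193990389 [-0.58  0.12  2.26  1.24  0.67 -0.39]
sample_cap [(0.93, array([277. ,  58.7])), (0.82, array([325.1, 194.7])), (0.64, array([179.3, 142.4]))] [325.8 196.1]
low_near_cap [] [325.7 291.5]
low_left_cap [] [273.3 239. ]
low_right_cap [] [378.3 239.1]
```

View pics/w1f.png

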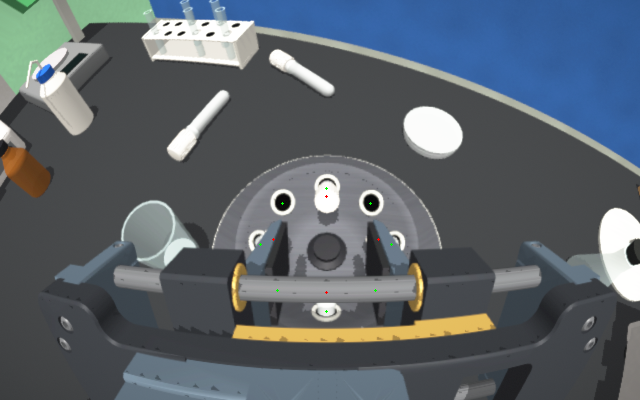

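View pics/side1.png

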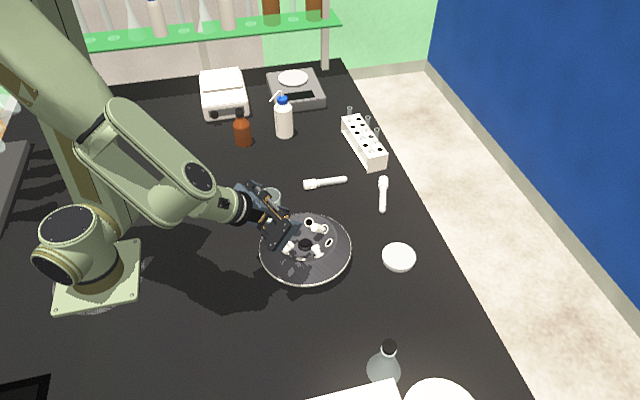

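The wrist picture shows the tall cap at (326,196), less than 2 px from my projection, with the fingers at about columns 285 and 370, either side of it. I'll approach along the tube axis and grip.

```bash
python3 - <<'E'
from h import *
from bench import *
import cv2
q=np.load("q0.npy")
cap=world(q,P["sample_cap"]);x,o=frames(q,flip=True)
g=cap-x*.004
movel(g+x*(grip_point_offset-.05),o,.12)
movel(g+x*(grip_point_offset),o,.05)
s=read_state();print(s["clock"],s["tool_pos"],s["wrist_force"].round(2))
set_gripper(0.0,15)
s=read_state();print(s["clock"],s["opening"],s["opening"]*.091,s["wrist_force"].round(2))
cv2.imwrite("pics/w2.png",camera("wrist"));
cv2.imwrite("pics/scene2.png",cv2.resize(camera("scene")[130:270,200:420],None,fx=3,fy=3))
E
```

```text
7.9583 [ 0.58988467 -0.05110443  0.08663708] [-0.39 -0.03 -0.48]
8.475 0.2386523504948051 0.021717363895027264 [-0.42 -1.    0.26]
```

View pics/w2.png

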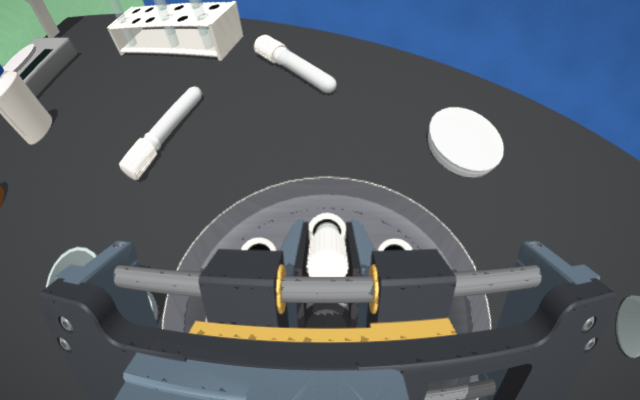

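View pics/scene2.png

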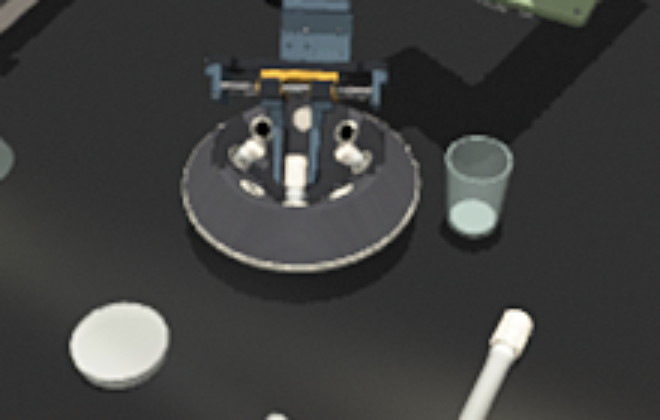

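The jaws stopped at 21.7 mm, which matches the 22 mm cap. Now I draw the tube out along the hole.

```bash
python3 - <<'E'
from h import *
from bench import *
import cv2
q=np.load("q0.npy")
cap=world(q,P["sample_cap"]);x,o=frames(q,flip=True)
set_gripper(0.0,22)
g=cap-x*.004
movel(g+x*(grip_point_offset-.03),o,.06)
s=read_state();print(s["clock"],s["opening"],s["wrist_force"].round(2))
movel(g+x*(grip_point_offset-.12),o,.1)
s=read_state();print(s["clock"],s["opening"],s["wrist_force"].round(2))
cv2.imwrite("pics/w3.png",camera("wrist"));cv2.imwrite("pics/side3.png",cv2.resize(camera("side")[130:310,180:440],None,fx=3,fy=3))
x2,o2=frames(q,np.radians(60),True);x3,o3=frames(q,np.radians(90),True)
g1=g-x*.12;print(g1)
for p,oo,xx in ((g1+[0,0,.06],o,x),(g1+[-.03,0,.11],o2,x2),(g1+[-.03,0,.13],o3,x3)):
    j=inverse_kinematics(p+xx*grip_point_offset,oo);print(None if j is None else j.round(2))
E
```

```text
9.4417 0.2326765460902914 [ 0.2  -0.29 -0.29]
10.4917 0.23609389261403824 [-0.02  0.07 -0.36]
[ 0.49962701 -0.08946794  0.18460155]
[-0.58  0.03  2.16  1.04  0.75 -0.13]
[-0.47 -0.05  1.96  0.49  0.94  0.46]
[-0.21  0.12  1.62  0.    1.4   0.96]
```

View pics/side3.png

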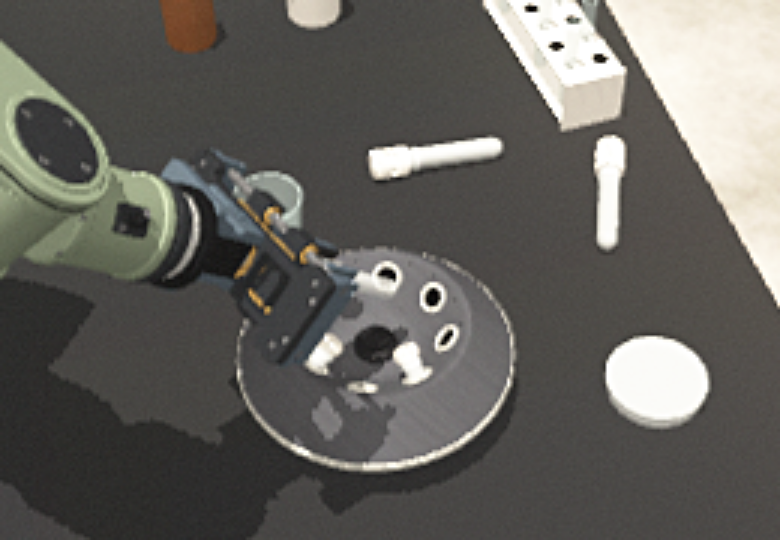

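View pics/w3.png

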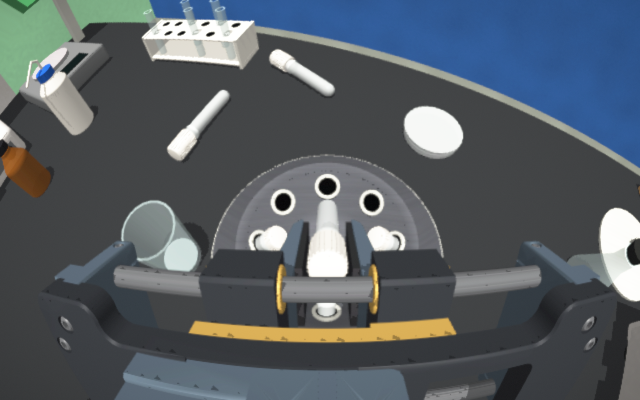

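The wrist picture shows the tube out of its hole and held in line with the fingers. The hole at (327,186) is empty, and the low caps at (272,238), (382,238) and (327,311) are still in place. Now I lift and turn it upright.

```bash
python3 - <<'E'
from h import *
from bench import *
import cv2
q=np.load("q0.npy")
cap=world(q,P["sample_cap"]);x,o=frames(q,flip=True)
g1=cap-x*.124
x2,o2=frames(q,np.radians(60),True);x3,o3=frames(q,np.radians(90),True)
movel(g1+[0,0,.06]+x*grip_point_offset,o,.1)
movel(g1+[-.03,0,.11]+x2*grip_point_offset,o2,.06)
movel(g1+[-.03,0,.14]+x3*grip_point_offset,o3,.04)
sleep(.5)
s=read_state();print(s["clock"],s["opening"],s["tool_pos"],s["wrist_force"].round(2),Ro.from_quat(s["tool_rot"]).as_matrix()[:,0].round(3))
for n in ("wrist","side","scene"):
    im=camera(n);cv2.imwrite(f"pics/{n}4.png",im)
    for t in ("sample_tip","sample_cap"):print(n,t,[(round(d["p"],2),np.round(d["at"],1)) for d in place_of(t,n)[:4]])
    m=camera_model(n)
    f=projf if n=="wrist" else proj
    gp=g1+[-.03,0,.14]
    print("expected tip",f(m,gp-[0,0,.097]).round(1),"cap",f(m,gp-[0,0,.004]).round(1))
    if n!="wrist":
        u,v=(int(a) for a in f(m,gp-[0,0,.05]));u=max(u,90);v=max(v,80)
        cv2.imwrite(f"pics/{n}4c.png",cv2.resize(im[v-80:v+80,u-90:u+90],None,fx=3.7,fy=3.7,interpolation=3))
E
```

```text
13.8333 0.24076208955878078 [ 0.46950081 -0.08954469  0.30588229] [ 0.22  0.49 -0.64] [ 0.  0. -1.]
wrist sample_tip [(0.82, array([326.4, 203.5])), (0.22, array([328.3, 207.2]))]
wrist sample_cap [(0.73, array([194.1,  11.3])), (0.66, array([331.9, 109.8]))]
expected tip [325.6 206.3] cap [324.8 257.8]
side sample_tip [(0.77, array([348.5, 179.8])), (0.54, array([381.9, 214.1]))]
side sample_cap [(0.57, array([266.7, 183.9])), (0.57, array([383.2, 185.5])), (0.55, array([306.3, 185.1]))]
expected tip [273.3 209.7] cap [270.  180.5]
scene sample_tip [(0.69, array([290.1, 264.7])), (0.59, array([355.9, 276. ])), (0.5, array([307.6, 129.9]))]
scene sample_cap [(0.81, array([371.9, 243.3])), (0.77, array([319.4, 296.2])), (0.46, array([305.8, 100.9]))]
expected tip [304.3 127.5] cap [303.6  99.8]
```

View pics/side4c.png

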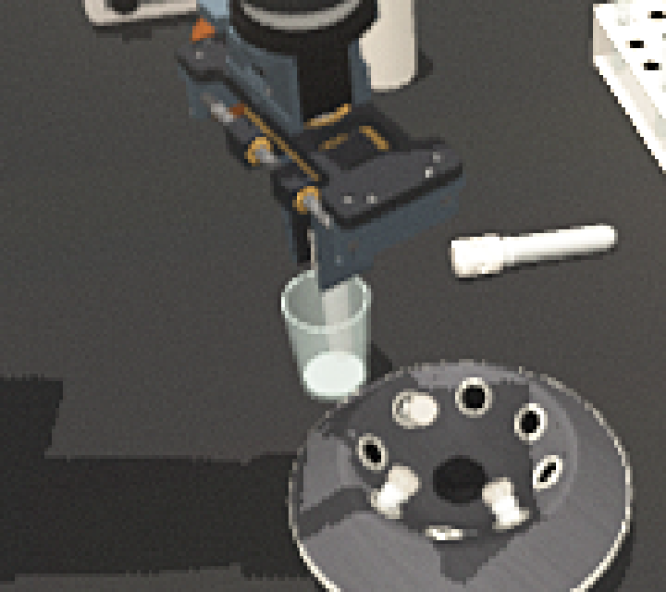

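View pics/scene4c.png

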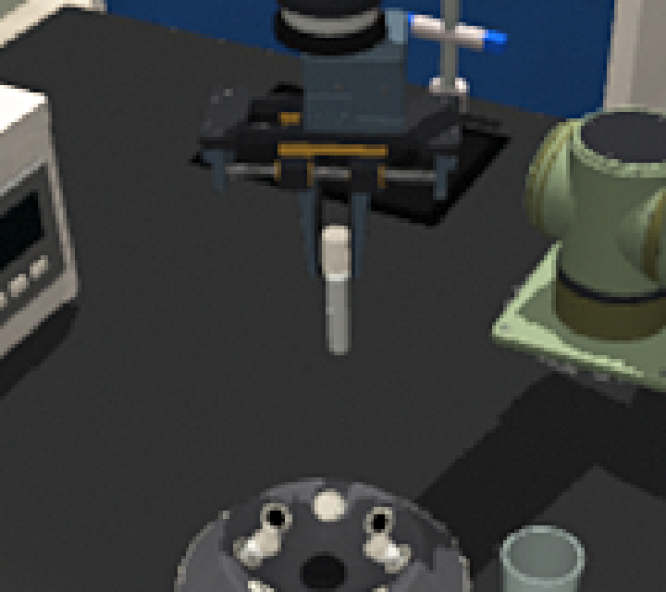

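View pics/wrist4.png

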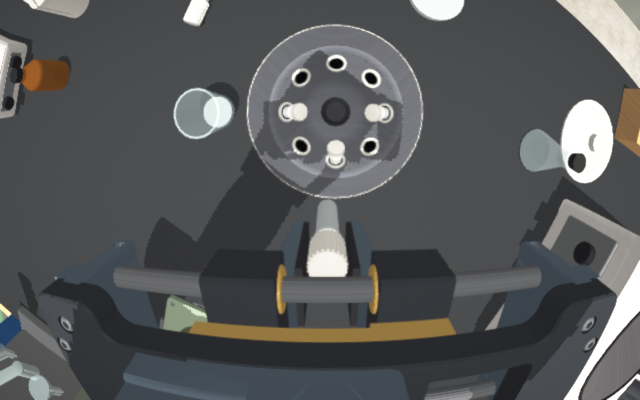

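The tube hangs upright. Its tip shows at (326,203) in wrist and (307.6,130) in scene, against (326,206) and (304,127.5) expected for exactly vertical. That is about 2–6 mm over 97 mm, well within 0.15 rad. I'll check that it is still and hand in.

```bash
python3 - <<'E'
from bench import *
import numpy as np
s=read_state();print(s["clock"],abs(s["qd"]).max(),s["opening"],s["wrist_force"].round(2));finish_job()
E
```

```text
14.2833 0.0017613987944447248 0.23897089453062126 [0.31 0.51 0.08]
the job is handed in; nothing more can be done
```

I drew the tall-capped tube out of the rotor along its slanted hole, turned it upright with the cap on top, and handed the job in while still holding it up. The whole run took 14.3 s of the 34 s allowed.

- **Grip:** The jaws hold the cap with a set force of 22 N. They read 21.7–21.9 mm open, which matches the 22 mm cap.
- **Height:** The bottom of the tube is about 0.23 m above the bench, worked out from the tool pose.
- **Upright:** In the wrist and scene pictures the tip sits a few pixels from where an exactly vertical tube would show. That is about 2–6 mm over 97 mm, or up to roughly 0.06 rad against the 0.15 rad limit. In the side view the network never picked out the held tube's tip, which shows through the beaker there. I judged that view by eye, and it agreed.
- **Stillness:** Joint speeds were below 0.002 rad/s just before handing in.
- **Everything else:** The last pictures show the three low-capped tubes still in their holes. The beaker and the other bystanders look undisturbed, but I checked that by eye and did not measure it.
- **Disagreement:** The networks also gave detections on the two loose tall-capped tubes lying on the bench. I ignored those because they are not in the rotor.

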